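# Hang the lift-off door back on the spice cupboard

## Robot

A 6-joint arm with a two-finger parallel gripper is mounted at the origin on the work surface; the furniture and walls round the work are solid. World frame = base frame: x ahead of the robot, y to its left, z up, the work surface at z = 0. Lengths are in m, angles in rad, forces in N, time in s.
With the tool pointing down it reaches from about 0.35 to 0.775 m from the base axis. Payload 7.3 kg.
Tool frame: the origin (TCP) lies at the centre of the arm's flange, where the gripper is bolted on; the fingertips stand 178 mm ahead of it and the grasp point (between the pads) lies 159 mm ahead of it (tip_extent is the distance from the TCP to the fingertips, in m); z points along the fingers, y is the line along which they close (so a half turn about z gives the same grasp; the last joint's range is limited). The gripper opens to 92 mm and grips with 3 to 60 N. Pads are 19 mm wide; open, the fingers measure 130 mm over their backs; the gripper's body (75 mm by 190 mm) begins 47 mm behind the grasp point.
Start: joints at [1.122, 0.342, 1.524, -0, 1.275, -0.146], TCP at [0.157, 0.501, 0.405] pointing down, gripper open.
Joint ranges: [-2.53, 2.53], [-0.77, 2.02], [0.04, 2.7], [-1, 4.14], [0.28, 2.66], [-3.11, 3.11]. Speed limits (rad/s): [2.57, 2.57, 3.14, 3.14, 3.14, 3.14].

## Interface

Orientations are given as [roll, pitch, yaw] about the fixed x, y, z axes, in that order (R = Rz(yaw) Ry(pitch) Rx(roll)).
In Python, from cell import * gives the robot as it stands.
- The arm moves only by the tool arm_command, never from a script. Its arguments are lists of equal length, an entry for each row: "xyz": the shift along the world's x, y, z in mm, a list of three; "spin": the turn about the world's z in degrees. In form: {"xyz": [[tx, ty, tz], ...], "spin": [spin, ...]}. A call has 1 to 20 rows; each row shifts and turns the commanded pose from where the row before left it; what a row does not reach is not made up. A row lasts 1/10 s, in which the tool goes at most 50 mm and 8.59 degrees, less where a joint would pass 70% of its speed; a pose out of reach is approached as far as the arm can. A call with a gripper value outside its range is refused whole. "jaw" is the opening, from -1 (shut) to 1 (fully open), set as the call begins (left out, the last holds). The fingers move at their own pace and stop on an object; "squeeze" is the grip in N (left out, the last holds). Time passes only in rows, so rows that do not move let the fingers close. It gives the time, the measured TCP pose, the force, the opening and the grip force at its end, in the units of the state.
- observe(): the state, without advancing time (a new reading comes with each control period).
- read_camera(name): name is "scene" or "top" or "wrist"; returns a dict with "img" (480x640x3 uint8, red, green, blue), "depth" (480x640 float32, m along the optical axis (not along the pixel's ray), 0 where there is no reading), "fx", "fy", "cx", "cy" (pixels), "dist_coeffs" ([k1, k2, p1, p2, k3] as OpenCV has them; the pictures are not rectified), "world_from_camera" (4x4, takes a point from camera to world coordinates). Camera axes: x right, y up, looking along -z (the intrinsics and any distortion apply to the point x, -y, -z); pixel columns grow to the right and rows downward; lengths in m; the calibration is good to about 2 mm. A picture is of the moment at which its call begins.
- hand_in(): hands the job in; it is judged then, once.
The state is a dict: "time": time; "qpos": joint angles; "qvel": joint speeds; "joint_efforts": joint torques, N m; "tool_pos": TCP position; "tool_rot": TCP orientation; "contact_force": force on the tool from outside, world axes, zero at the start; "torque": the same for the moment, N m; "opening": finger opening in m; "grip_force": force on a finger pad.
Only numpy, scipy, OpenCV 4.12 (cv2) and the standard library are available. Lean on these libraries where they do the work, as an engineer would, in place of code of your own. Each camera call takes 0.05 s, during which the arm holds its last target. There are 200 camera calls.

## Task

The door of the little spice cupboard has been taken off and stands in the wooden rack beside a cutting board. Hang the door back on the cupboard: lower it so that its two hinge sockets go down over the cupboard's two upright hinge pins, fully home on both, and let go of it. It may hang at any swing angle, open or shut; leave the cutting board standing in the rack.

Things in the scene. Friction and masses are not known exactly. Their poses are not given: they have to be found in the camera images.
- door: Loose light-wood door, panel 100x16x185 mm (x,y,z), 0.2 kg. Origin: centre of panel's underside; z up, x to hinge edge. Two steel socket tubes on that edge, axis x=+68, y=0: 26 tall, open below, rims at z=20 and 150, bore 17, rim flared to 23 inside, 29 outside. Steel knob on -y face at x=-36, z=100. Starts upright in a rack slot, x pointing ahead and left. Pinch mid top edge; top 50 mm clear.
- pin_upper (a point): Foot of upper hinge pin, on its axis, on the 30 mm collar where a socket's rim rests; 175 mm above worktop. Pin 26 mm tall, 12 thick, upper 12 mm tapers to 4. Axes: z up, x from open front to back of the fixed light-wood cupboard (80 deep, 140 wide, 228 tall). Pins are 24 mm in front of its right side panel. With door x 0 to 70 degrees anticlockwise (from above) of this x, door hangs clear.
- pin_lower (a point): Foot of lower hinge pin, straight below pin_upper, 45 mm above worktop; same size, collar (8 mm thick) and axes. Home, the door's underside is 25 mm above the worktop. The lower socket must get between the two pins: bring the door in level from the right or the front, underside 55 to 110 mm above the worktop, until its sockets stand over the pins, then lower it straight.
- cutting_board: Loose low brown board with a black spot near the top, 100x14x60 mm, no hinges; stays upright in the other slot of the fixed dark rack (90x120 mm, 2 slots 70 mm apart, slot floor 10 mm and slot walls 40 mm above worktop). Its top is 70 mm above the worktop: lift the door over it. Board and door swap slots between runs. Origin: centre of its underside; z up, x along its width.

How it is judged:
At the end, for the whole second after the job is handed in: Both pins stand in the door's sockets: each pin's foot within 10 mm of the socket axis in door x and y and within 8 mm of the socket rim in height, door upright within 10 degrees, at rest and released; the cutting board in its slot, within 30 mm of where it was (x of pin_upper in the frame of door between 0.058 and 0.078 m and y of pin_upper in the frame of door between -0.01 and 0.01 m and z of pin_upper in the frame of door between 0.142 and 0.158 m and x of pin_lower in the frame of door between 0.058 and 0.078 m and y of pin_lower in the frame of door between -0.01 and 0.01 m and z of pin_lower in the frame of door between 0.012 and 0.028 m and angle between door's own z axis and vertical below 0.17 rad and linear speed of door below 0.03 m/s and distance of cutting_board from where it was at the start of the episode below 0.03 m); the robot touches nothing.
It fails at once if the cutting board is taken out of its slot or shoved by more than 30 mm (distance of cutting_board from where it was at the start of the episode above 0.03 m).
It fails at once if the cutting board is tipped by more than 25 degrees (angle between cutting_board's own z axis and vertical above 0.44 rad).
It also fails if it takes over 45 s, if anything falls off the work surface, if the arm or the gripper's body presses on something with over 40 N, if the wrist force passes 120 N, or if a joint passes its speed limit or range.

## Working session

There is one attempt and no reset: what is moved stays moved. The work goes in short steps, Python scripts to look and compute and a tool call to move; the robot and the scene stay as the last step left them, time stands still between calls to the robot, and variables do not carry over. Pictures are saved under pics/ and viewed, at most 10 in all, crops included, and the job is handed in when it is done.

Besides the shell and the picture viewer there is one more tool, called after ">>>" as name([rows], argument=value, ...), one row to a line, values as JSON. arm_command: Moves the arm, as the interface text tells. Its arguments: {"type":"object","properties":{"xyz":{"type":"array","items":{"type":"array","items":{"type":"number"}}},"spin":{"type":"array","items":{"type":"number"}},"jaw":{"type":"number"},"squeeze":{"type":"number"}},"required":["xyz","spin"]}

```bash
mkdir -p pics; ls
cat > h.py <<'E'
from cell import *
import numpy as np, cv2
def cloud(c):
    h,w=c["depth"].shape
    K=np.array([[c["fx"],0,c["cx"]],[0,c["fy"],c["cy"]],[0,0,1]])
    u,v=np.meshgrid(np.arange(w),np.arange(h))
    p=cv2.undistortPoints(np.stack([u,v],-1).reshape(-1,1,2).astype(np.float64),K,np.array(c["dist_coeffs"],float)).reshape(h,w,2)
    d=c["depth"]
    P=np.stack([p[...,0]*d,-p[...,1]*d,-d,np.ones_like(d)],-1)
    W=P@np.array(c["world_from_camera"]).T
    W=W[...,:3]; W[d<=0]=np.nan
    return W
def save(c,n): cv2.imwrite("pics/"+n,c["img"][...,::-1])
E
python3 - <<'E'
from h import *
import pickle
for n in ["scene","top"]:
    c=read_camera(n); save(c,n+"0.png"); pickle.dump(c,open(n+"0.pkl","wb"))
    print(n,np.round(c["world_from_camera"],3).tolist(),c["fx"],c["dist_coeffs"])
print(observe())
E
```

```text
pics
scene [[-0.991, 0.068, -0.113, 0.36], [-0.132, -0.503, 0.854, 0.607], [0.001, 0.862, 0.508, 0.577], [0.0, 0.0, 0.0, 1.0]] 581.7975581370323 [-0.19535131  0.          0.          0.          0.        ]
top [[-0.019, 0.996, -0.082, 0.399], [-1.0, -0.018, 0.018, -0.095], [0.017, 0.082, 0.996, 0.988], [0.0, 0.0, 0.0, 1.0]] 495.5256938089256 [0.03184271 0.         0.         0.         0.        ]
{'time': 0.1, 'qpos': array([ 1.12199032e+00,  3.42664772e-01,  1.52489991e+00,  1.57175054e-05,
        1.27543377e+00, -1.45981513e-01]), 'qvel': array([-5.33305649e-04, -1.76851344e-03, -1.89821281e-03, -2.20408744e-04,
        1.86830637e-06,  9.27854682e-04]), 'joint_efforts': array([ 2.90104872e-03, -4.32003808e+01, -2.44694084e+01,  7.20033492e-02,
        5.25138946e-02, -2.58275441e-05]), 'tool_pos': array([0.15648068, 0.50101592, 0.40411574]), 'tool_rot': array([-3.14020399e+00, -2.19363995e-04,  2.83876343e+00]), 'contact_force': array([-0.2972262 , -1.37369317, -0.35375843]), 'torque': array([0.00640037, 0.0365243 , 0.0174787 ]), 'grip_force': 0.0, 'opening': 0.0919489885860433}
```

View pics/scene0.png

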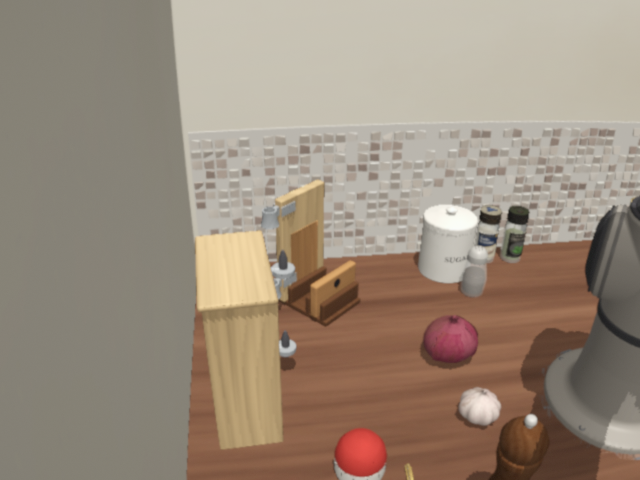

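View pics/top0.png

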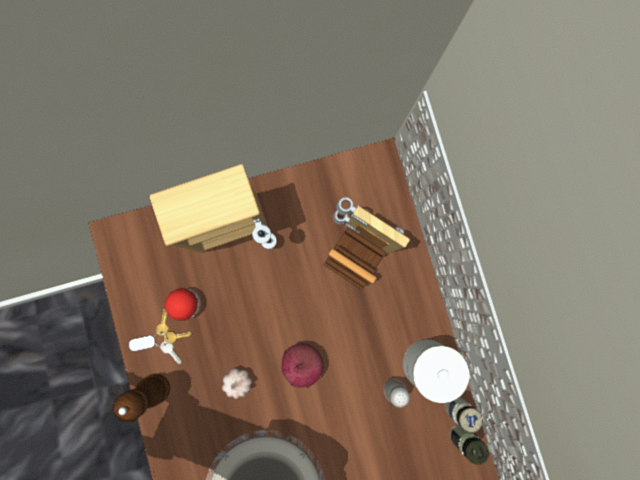

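The scene view shows the cupboard at left (tops of pins at about (283,262) and (285,340)), with the door standing in the rear slot and the board (spot at (337,283)) in the near one. In the top view the door's top edge runs (355,212)-(407,245), with socket tubes at (345,205), pins at (263,233) and the cupboard top at (205,205).

```bash
cat > m.py <<'E'
from h import *
import pickle
def rect(P,name):
    r=cv2.minAreaRect((P[:,:2]*1000).astype(np.float32)); print(name,len(P),"centre",np.round(r[0],1),"size",np.round(r[1],1),"ang",round(r[2],1),"z med",np.round(np.nanmedian(P[:,2]),4)); print(np.round(cv2.boxPoints(r)).tolist())
for n in ["top","scene"]:
    c=pickle.load(open(n+"0.pkl","rb")); W=cloud(c); im=c["img"].astype(int)
    m=np.isfinite(W[...,2])
    wood=(im[...,0]>im[...,2]+25)&m
    z=W[...,2]
    b=(W[...,0]>0.3)&(W[...,0]<0.85)&(W[...,1]<0.1)&(W[...,1]>-0.35)
    print(n)
    a=b&(z>.185)&(z<.205)&wood; rect(W[a],"door top")
    v,u=np.nonzero(a); print("px",u.min(),u.max(),v.min(),v.max())
    a=b&(z>.22)&(z<.24); rect(W[a],"cup top") if a.any() else 0
    a=b&(z>.06)&(z<.078)&wood&(W[...,1]<-0.08); rect(W[a],"board top")
    grey=(abs(im[...,0]-im[...,2])<30)&b
    for lo,hi in [(.168,.182),(.183,.206),(.038,.052),(.14,.19)]:
        a=(grey&(z>lo)&(z<hi)).astype(np.uint8)
        k,l,s,ce=cv2.connectedComponentsWithStats(a)
        for i in range(1,k):
            if s[i,4]>15:
                P=W[l==i]; print("grey",lo,hi,s[i].tolist(),"mean",np.round(P.mean(0),4),"min",np.round(P.min(0),3),"max",np.round(P.max(0),3))
E
python3 m.py
```

```text
top
door top 653 centre [ 502.4 -132.7] size [252.3  53.1] ang 78.6 z med 0.1947
[[451.0, -251.0], [503.0, -262.0], [553.0, -14.0], [501.0, -4.0]]
px 253 409 206 247
cup top 5716 centre [ 482.3 -111.1] size [336.1 415.3] ang 14.0 z med 0.2279
[[269.0, 50.0], [369.0, -353.0], [696.0, -272.0], [595.0, 131.0]]
board top 480 centre [ 450.3 -187.2] size [99.7 69.8] ang 55.7 z med 0.0696
[[393.0, -209.0], [451.0, -248.0], [507.0, -166.0], [450.0, -126.0]]
grey 0.168 0.182 [191, 103, 223, 63, 572] mean [ 0.6448 -0.0865  0.1751] min [ 0.597 -0.272  0.168] max [0.695 0.099 0.182]
grey 0.168 0.182 [411, 110, 35, 108, 284] mean [ 0.5927 -0.2928  0.1747] min [ 0.503 -0.317  0.168] max [ 0.683 -0.268  0.182]
grey 0.168 0.182 [338, 208, 15, 6, 25] mean [ 0.5152 -0.1527  0.1738] min [ 0.513 -0.165  0.168] max [ 0.521 -0.142  0.182]
grey 0.168 0.182 [351, 216, 16, 10, 18] mean [ 0.4993 -0.1741  0.176 ] min [ 0.491 -0.187  0.17 ] max [ 0.507 -0.163  0.181]
grey 0.168 0.182 [444, 219, 17, 50, 138] mean [ 0.4594 -0.328   0.1743] min [ 0.418 -0.339  0.168] max [ 0.499 -0.316  0.182]
grey 0.168 0.182 [25
[... 4705 characters left out ...]
 118] mean [0.6104 0.0381 0.0448] min [ 0.594 -0.032  0.038] max [0.629 0.099 0.052]
grey 0.038 0.052 [279, 340, 17, 16, 209] mean [ 0.4751 -0.0083  0.0439] min [ 0.464 -0.028  0.038] max [0.489 0.003 0.052]
grey 0.14 0.19 [167, 162, 212, 171, 5708] mean [ 0.5578 -0.2575  0.1662] min [ 0.367 -0.35   0.14 ] max [0.695 0.1   0.19 ]
grey 0.14 0.19 [281, 201, 15, 16, 141] mean [ 0.4984 -0.1739  0.1778] min [ 0.489 -0.186  0.167] max [ 0.508 -0.16   0.186]
grey 0.14 0.19 [261, 203, 19, 26, 386] mean [ 0.5217 -0.1494  0.1748] min [ 0.51  -0.175  0.147] max [ 0.537 -0.137  0.187]
grey 0.14 0.19 [271, 258, 24, 21, 361] mean [ 0.4776 -0.008   0.1753] min [ 0.464 -0.028  0.166] max [0.493 0.003 0.19 ]
```

```bash
cat > m2.py <<'E'
from h import *
import pickle
def rect(P,name):
    r=cv2.minAreaRect((P[:,:2]*1000).astype(np.float32)); print(name,len(P),"c",np.round(r[0],1),"size",np.round(r[1],1),"z",np.round(np.median(P[:,2]),4),"med",np.round(np.median(P[:,:2],0),4),np.round(cv2.boxPoints(r)).tolist())
for n,rd,rc in [("top",(355,412,203,250),(145,268,160,250)),("scene",(276,330,180,210),(190,280,228,310))]:
    c=pickle.load(open(n+"0.pkl","rb")); W=cloud(c); im=c["img"].astype(int); z=W[...,2]
    def roi(r):
        a=np.zeros(z.shape,bool); a[r[2]:r[3],r[0]:r[1]]=1; return a
    wood=(im[...,0]>im[...,2]+20)
    k=np.ones((3,3),np.uint8)
    d=roi(rd)&(z>.19)&(z<.2)&wood; rect(W[d],n+" door")
    x=W[d][:,:2]; e=np.linalg.svd(x-x.mean(0))[2][0]; print("  mean",x.mean(0),"dir",np.degrees(np.arctan2(e[1],e[0]))%180)
    d=roi(rc)&(z>.222)&(z<.234); rect(W[d],n+" cup")
E
python3 m2.py
```

```text
top door 614 c [ 486.1 -209.7] size [100.   16.4] z 0.1947 med [ 0.4854 -0.2096] [[451.0, -246.0], [465.0, -256.0], [521.0, -173.0], [507.0, -164.0]]
  mean [ 0.48579383 -0.20976878] dir 55.57395336768819
top cup 5421 c [541.2  74.2] size [126.3 152.7] z 0.2278 med [0.5213 0.0691] [[458.0, 128.0], [504.0, -18.0], [625.0, 21.0], [578.0, 166.0]]
scene door 365 c [ 485.2 -207.2] size [101.1  18.1] z 0.194 med [ 0.4876 -0.2016] [[449.0, -244.0], [464.0, -254.0], [521.0, -170.0], [506.0, -160.0]]
  mean [ 0.48652738 -0.20277007] dir 55.33969096869255
scene cup 5575 c [520.6  69.4] size [ 84.  153.5] z 0.2273 med [0.5174 0.0838] [[457.0, 129.0], [505.0, -17.0], [584.0, 9.0], [537.0, 155.0]]
```

>>> arm_command([
  [0,0,30],
  [0,0,30],
  [24,-32,0],
  [24,-32,0],
  [24,-32,0],
  [24,-32,0],
  [24,-32,0],
  [24,-32,0],
  [24,-32,0],
  [24,-32,0],
  [24,-32,0],
  [24,-32,0],
  [24,-32,0],
], spin=[-8,-8,-8,-8,-8,-8,-8,-8,-8,-8,-8,-8,-8], jaw=1)

```text
time: 1.4
tool_pos: [0.4212, 0.1476, 0.4646]
tool_rot: [-3.141, 0.0, 1.018]
contact_force: [0.6, 0.9, -0.6]
opening: 0.0921
grip_force: 0.0
```

>>> arm_command([
  [7,-35,0],
  [7,-35,0],
  [7,-35,0],
  [7,-35,0],
  [7,-35,0],
  [7,-35,0],
  [7,-35,0],
  [7,-35,0],
  [7,-35,0],
  [7,-35,0],
  [0,0,0],
  [0,0,0],
], spin=[-3,0,0,0,0,0,0,0,0,0,0,0])

```text
time: 2.6
tool_pos: [0.4904, -0.2013, 0.464]
tool_rot: [-3.14, -0.0, 0.97]
contact_force: [0.9, 0.2, -0.5]
opening: 0.092
grip_force: 0.0
```

Run:
```python
from h import *
import pickle
o=observe(); print(o["time"],o["tool_pos"],np.degrees(o["tool_rot"]),o["qpos"],o["contact_force"])
c=read_camera("wrist"); save(c,"w1.png"); pickle.dump(c,open("w1.pkl","wb"))
W=cloud(c); z=W[...,2]; print(np.round(c["world_from_camera"],3).tolist())
im=c["img"].astype(int)
a=(z>.188)&(z<.201)&(im[...,0]>im[...,2]+20)&(W[...,1]<-.1)&(W[...,1]>-.27)
P=W[a]; r=cv2.minAreaRect((P[:,:2]*1000).astype(np.float32)); print(len(P),r,cv2.boxPoints(r),np.median(P,0))
x=P[:,:2]; e=np.linalg.svd(x-x.mean(0),full_matrices=False)[2][0]; print(x.mean(0),np.degrees(np.arctan2(e[1],e[0]))%180)
```

```text
2.6 [ 0.490435   -0.20132115  0.46399403] [-1.79900017e+02 -1.19409206e-02  5.55659765e+01] [-5.34221887e-01  3.12939120e-01  1.40171654e+00  3.27669250e-04
  1.42866425e+00  6.67183209e-02] [ 0.9370883   0.17638309 -0.52406023]
[[0.825, 0.537, 0.177, 0.538], [-0.565, 0.785, 0.253, -0.131], [-0.003, -0.309, 0.951, 0.444], [0.0, 0.0, 0.0, 1.0]]
5550 ((564.279541015625, -200.72596740722656), (231.55140686035156, 84.76561737060547), 5.5241312980651855) [[ 444.96158 -169.68513]
 [ 453.1215  -254.05708]
 [ 683.59753 -231.7668 ]
 [ 675.4376  -147.39485]] [ 0.50010753 -0.19904885  0.19489897]
[ 0.54268087 -0.20036107] 7.553325159262158
```

Run:
```python
from h import *
import pickle
c=pickle.load(open("w1.pkl","rb"))
W=cloud(c); z=W[...,2]; im=c["img"].astype(int)
near=(W[...,1]<-.1)&(W[...,1]>-.27)&(W[...,0]<.56)&(W[...,0]>.42)
a=near&(z>.19)&(z<.199)&(im[...,0]>im[...,2]+20)
k,l,s,ce=cv2.connectedComponentsWithStats(a.astype(np.uint8)); i=1+s[1:,4].argmax(); P=W[l==i]
r=cv2.minAreaRect((P[:,:2]*1000).astype(np.float32)); print(s[i],r,cv2.boxPoints(r),np.median(P,0))
x=P[:,:2]; e=np.linalg.svd(x-x.mean(0),full_matrices=False)[2][0]; print(x.mean(0),np.degrees(np.arctan2(e[1],e[0]))%180)
# upper socket top ring (z 186)
g=near&(z>.182)&(z<.1885)&(abs(im[...,0]-im[...,2])<30)
k,l,s,ce=cv2.connectedComponentsWithStats(g.astype(np.uint8)); 
for i in range(1,k):
  if s[i,4]>20:
    P=W[l==i]; print(s[i],P.mean(0),cv2.minEnclosingCircle((P[:,:2]*1000).astype(np.float32)))
```

```text
[ 318  180   28  153 3878] ((485.9921875, -208.41143798828125), (100.2363052368164, 16.058120727539062), 55.77339553833008) [[ 451.1638  -245.33401]
 [ 464.44095 -254.36618]
 [ 520.82056 -171.48886]
 [ 507.54343 -162.4567 ]] [ 0.48852753 -0.20461903  0.19493363]
[ 0.48783409 -0.20572763] 55.896305047243885
[313 129  38  50 623] [ 0.52265925 -0.15450601  0.18562017] ((521.7284545898438, -154.4764404296875), 14.62266731262207)
[316 177   2  48  70] [ 0.50047246 -0.17106858  0.18586915] ((499.081787109375, -173.35658264160156), 14.734861373901367)
[344 177   3  48  91] [ 0.5135058  -0.18330173  0.18600147] ((513.78369140625, -183.4971923828125), 14.654073715209961)
```

View pics/w1.png

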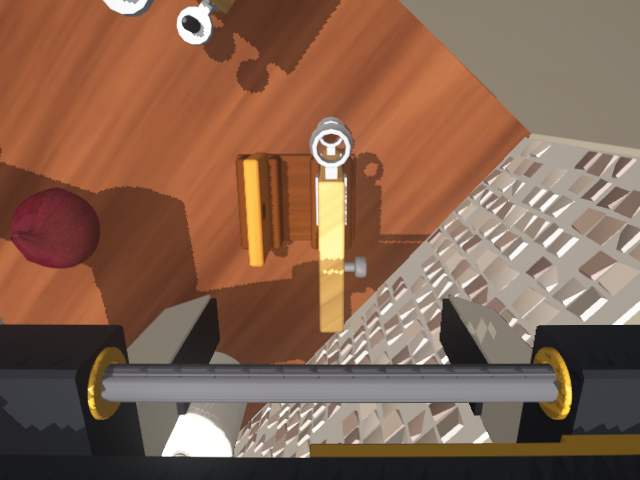

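The wrist picture shows the door's top edge at (331,255), upper socket ring at (331,148), knob to the right, and the board at (256,210); all agree with the top view. Descending to pinch 8 mm towards the hinge from the middle.

>>> arm_command([
  [0,0,-22],
  [0,0,-22],
  [0,0,-22],
  [0,0,-22],
  [0,0,-22],
  [0,0,-22],
  [0,0,0],
], spin=[0,0,0,0,0,0,0])

```text
time: 3.35
tool_pos: [0.4898, -0.1991, 0.3304]
tool_rot: [-3.136, 0.0, 0.973]
contact_force: [-0.5, 0.3, -0.9]
opening: 0.0919
grip_force: 0.0
```

>>> arm_command([
  [0,0,0],
  [0,0,0],
  [0,0,0],
  [0,0,0],
  [0,0,0],
  [0,0,0],
  [0,0,0],
  [0,0,0],
  [0,0,0],
  [0,0,0],
], spin=[0,0,0,0,0,0,0,0,0,0], jaw=-1, squeeze=30)

```text
time: 4.35
tool_pos: [0.4905, -0.2009, 0.3327]
tool_rot: [3.142, 0.0, 0.971]
contact_force: [0.3, -0.3, 0.1]
opening: 0.0166
grip_force: 0.0
```

>>> arm_command([
  [0,0,0],
  [0,0,0],
  [0,0,0],
  [0,0,0],
], spin=[0,0,0,0])

```text
time: 4.75
tool_pos: [0.4905, -0.2009, 0.3327]
tool_rot: [3.142, 0.0, 0.971]
contact_force: [-0.0, 0.1, -1.3]
opening: 0.0159
grip_force: 30.0
```

Gripped at 16 mm width. Lifting 80 mm straight up (underside to about 90 mm).

>>> arm_command([
  [0,0,10],
  [0,0,10],
  [0,0,15],
  [0,0,15],
  [0,0,15],
  [0,0,15],
  [0,0,0],
  [0,0,0],
  [0,0,0],
], spin=[0,0,0,0,0,0,0,0,0])

```text
time: 5.65
tool_pos: [0.4903, -0.2007, 0.412]
tool_rot: [-3.14, 0.0, 0.971]
contact_force: [-0.2, -0.2, -2.2]
opening: 0.0162
grip_force: 30.0
```

```bash
cat > s.py <<'E'
from h import *
import sys,pickle
tag=sys.argv[1]; X0,X1,Y0,Y1,ZT=map(float,sys.argv[2:7])   # region and door-top height expected
o=observe(); print(o["time"],o["tool_pos"],np.degrees(o["tool_rot"]),o["opening"],o["grip_force"],o["contact_force"])
for n in ["top","scene","wrist"]:
    c=read_camera(n); save(c,n+tag+".png"); pickle.dump(c,open(n+tag+".pkl","wb"))
    W=cloud(c); im=c["img"].astype(int); z=W[...,2]
    near=(W[...,0]>X0)&(W[...,0]<X1)&(W[...,1]>Y0)&(W[...,1]<Y1)
    for nm,m in [("doortop",near&(abs(z-ZT)<.006)&(im[...,0]>im[...,2]+20)),("ring",near&(abs(z-(ZT-.009))<.004)&(abs(im[...,0]-im[...,2])<30))]:
        k,l,s,ce=cv2.connectedComponentsWithStats(m.astype(np.uint8))
        for i in range(1,k):
            if s[i,4]>40:
                P=W[l==i]; Q=(P[:,:2]*1000).astype(np.float32); r=cv2.minAreaRect(Q)
                print(n,nm,s[i].tolist(),"med",np.round(np.median(P,0),4),"rect",np.round(r[0],1),np.round(r[1],1),round(r[2],1),"circ",np.round(cv2.minEnclosingCircle(Q)[0],1),round(cv2.minEnclosingCircle(Q)[1],1))
E
python3 s.py 2 .42 .56 -.27 -.12 .275
```

```text
5.65 [ 0.49030551 -0.20074498  0.41203298] [-1.79917656e+02  7.31101577e-03  5.56522533e+01] 0.01623328611796373 29.989960491657257 [-0.17820162 -0.22951057 -2.15350617]
top doortop [410, 233, 10, 12, 73] med [ 0.4612 -0.2453  0.2741] rect [ 460.7 -244.2] [13.6 15.3] 55.2 circ [ 459.7 -245.4] 8.5
scene doortop [274, 141, 23, 14, 174] med [ 0.5003 -0.1796  0.2728] rect [ 498.5 -186.9] [51.1 25.1] 70.8 circ [ 498.6 -186.9] 25.7
scene ring [281, 149, 33, 11, 124] med [ 0.4792 -0.1814  0.2648] rect [ 485.5 -180.1] [53.9 16.8] 29.1 circ [ 484.1 -177.7] 27.6
scene ring [260, 157, 19, 8, 78] med [ 0.5213 -0.1543  0.2634] rect [ 519.8 -153. ] [29.3 22.4] 33.3 circ [ 518.8 -153.8] 16.0
wrist doortop [286, 253, 87, 111, 6073] med [ 0.504  -0.1806  0.2741] rect [ 503. -181.] [36.3 27.9] 55.4 circ [ 502.9 -181.5] 19.4
wrist doortop [305, 403, 49, 41, 1931] med [ 0.4802 -0.2145  0.2742] rect [ 480.2 -214.5] [19.6 16.2] 54.8 circ [ 480.2 -214.5] 12.6
wrist ring [292, 154, 76, 96, 2464] med [ 0.5198 -0.1547  0.2649] rect [ 520.5 -152.9] [29.1 22.5] 28.5 circ [ 521.4 -154.6] 15.0
wrist ring [300, 244, 5, 89, 267] med [ 0.4995 -0.1701  0.2652] rect [ 497.9 -172.7] [30.   1.3] 54.6 circ [ 498.  -172.8] 15.0
wrist ring [354, 244, 20, 104, 451] med [ 0.5091 -0.1882  0.2654] rect [ 513.8 -185.4] [33.4  6.5] 56.6 circ [ 512.2 -184.3] 16.7
wrist ring [286, 331, 18, 17, 151] med [ 0.487  -0.1847  0.2675] rect [ 486.7 -184.6] [2.5 6.1] 35.4 circ [ 486.3 -184.9] 3.1
```

>>> arm_command([
  [-5,12,0],
  [-6,17,0],
  [-6,17,0],
  [-6,17,0],
  [-6,17,0],
  [-4,12,0],
  [0,8,0],
  [0,0,0],
  [0,0,0],
], spin=[0,0,0,0,0,0,0,0,0])

```text
time: 6.7
tool_pos: [0.4578, -0.101, 0.4128]
tool_rot: [3.141, 0.0, 0.972]
contact_force: [-0.3, -1.2, -2.4]
opening: 0.016
grip_force: 30.0
```

```bash
python3 s.py 3 .38 .53 -.17 .02 .275
python3 - <<'E'
from h import *
import pickle
for n in ["top","scene","wrist"]:
    c=pickle.load(open(n+"3.pkl","rb")); W=cloud(c); z=W[...,2]
    for nm,lo,hi in [("ucollar",.172,.178),("upin",.18,.203),("lcollar",.042,.048),("lpin",.05,.073)]:
        m=(z>lo)&(z<hi)&(np.hypot(W[...,0]-.4785,W[...,1]+.013)<.022)
        if m.sum()>10:
            P=W[m]; print(n,nm,m.sum(),P.mean(0).round(4),cv2.minEnclosingCircle((P[:,:2]*1000).astype(np.float32)))
E
```

```text
6.7 [ 0.45780083 -0.10097029  0.41282244] [1.79957723e+02 8.88042914e-03 5.56734755e+01] 0.016039394097726267 29.990001618862152 [-0.29155456 -1.15561497 -2.38262107]
scene doortop [284, 167, 25, 18, 245] med [ 0.4687 -0.0811  0.2732] rect [468.  -87.8] [51.9 23.3] 71.8 circ [466.8 -87.4] 25.9
scene ring [291, 176, 38, 15, 166] med [ 0.4493 -0.0817  0.2651] rect [453.3 -80.6] [53.7 17.2] 27.0 circ [452.4 -78.8] 27.1
scene ring [269, 184, 20, 12, 121] med [ 0.4877 -0.0524  0.2642] rect [489.3 -57.2] [32.6 21.4] 81.3 circ [489.6 -57.1] 16.5
wrist doortop [286, 253, 87, 111, 6169] med [ 0.4716 -0.0813  0.2748] rect [470.6 -81.7] [36.5 28.1] 55.3 circ [470.3 -82. ] 19.4
wrist doortop [305, 403, 50, 41, 1929] med [ 0.4478 -0.1152  0.2749] rect [ 447.6 -115.5] [19.7 16.1] 55.2 circ [ 447.6 -115.4] 12.6
wrist ring [292, 154, 76, 96, 2512] med [ 0.4876 -0.0555  0.2657] rect [490.4 -55.3] [29.1 22.6] 81.8 circ [488.5 -55. ] 15.1
wrist ring [298, 244, 7, 102, 316] med [ 0.4655 -0.073   0.2661] rect [464.4 -74.7] [33.4  1.6] 54.3 circ [464.7 -74.8] 16.7
wrist ring [354, 244, 6, 89, 294] med [ 0
[... 237 characters left out ...]
  0.1744] ((478.8155212402344, -12.905749320983887), 15.94576644897461)
scene upin 125 [ 0.4779 -0.0107  0.1898] ((477.3942565917969, -11.579126358032227), 6.94733190536499)
scene lcollar 156 [ 0.4751 -0.0096  0.044 ] ((478.431396484375, -12.369108200073242), 15.68906021118164)
scene lpin 99 [ 0.4779 -0.0106  0.0599] ((478.17047119140625, -12.173103332519531), 6.158140659332275)
wrist ucollar 2752 [ 0.4814 -0.0126  0.175 ] ((481.9922180175781, -12.146580696105957), 18.218469619750977)
wrist upin 641 [ 0.4808 -0.0135  0.1938] ((486.4234619140625, -10.465006828308105), 13.822041511535645)
wrist lcollar 529 [ 0.4879 -0.0155  0.045 ] ((484.1870422363281, -13.427742958068848), 17.405014038085938)
```

View pics/wrist3.png

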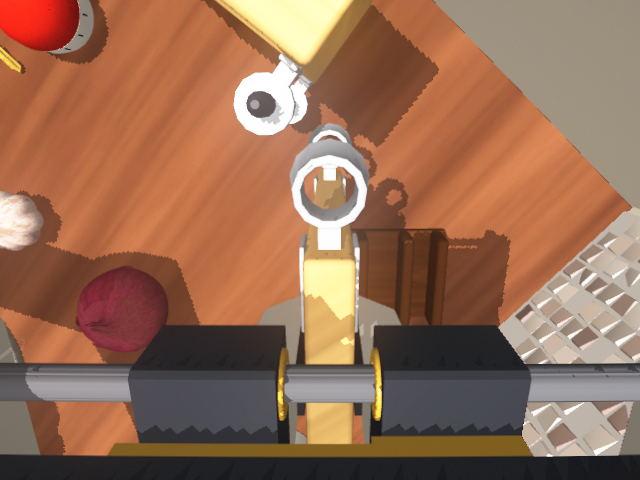

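View pics/scene3.png

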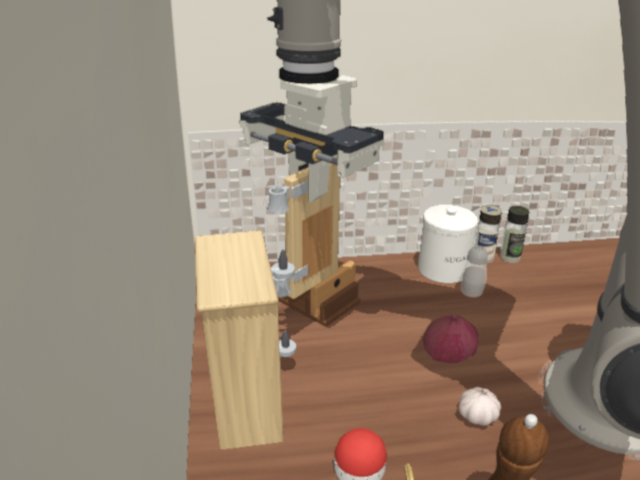

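The wrist view shows the pin with its collar at (264,103) and the upper socket ring at (330,191), so both can be measured in one picture. The scene view shows the door hanging level, sockets at (278,198) and (283,283), clear of the pins.

```bash
cat > f.py <<'E'
from h import *
import pickle,sys
from scipy.optimize import least_squares
def fit(Q,c0,r0):
    f=least_squares(lambda p:np.hypot(Q[:,0]-p[0],Q[:,1]-p[1])-p[2],[*c0,r0],loss="cauchy",f_scale=.0007)
    return f.x, np.median(abs(f.fun))
def run(tag,sock):
    c=pickle.load(open("wrist"+tag+".pkl","rb")); W=cloud(c); z=W[...,2]; im=c["img"].astype(int)
    g=abs(im[...,0]-im[...,2])<30
    for nm,z0,cc,rr in [("ring",.2657,sock,.022),("collar",.175,(.4785,-.013),.022)]:
        m=((abs(z-z0)<.0025)&(np.hypot(W[...,0]-cc[0],W[...,1]-cc[1])<rr)).astype(np.uint8)
        cs,h=cv2.findContours(m,cv2.RETR_CCOMP,cv2.CHAIN_APPROX_NONE)
        for k,hh in zip(cs,h[0]):
            if len(k)>40:
                q=k[:,0]; Q=W[q[:,1],q[:,0]]; Q=Q[np.isfinite(Q[:,2])&(abs(Q[:,2]-z0)<.01)][:,:2]
                p,e=fit(Q,Q.mean(0),.012); print(nm,"inner" if hh[3]>=0 else "outer",len(k),np.round(p*1000,2),"res",round(e*1000,2))
run(sys.argv[1],(float(sys.argv[2]),float(sys.argv[3])))
E
python3 f.py 3 .491 -.053; python3 f.py 2 .524 -.153
```

```text
ring outer 376 [488.44 -55.79  14.67] res 1.53
ring inner 164 [490.84 -52.18   8.57] res 0.1
collar outer 200 [479.06 -13.13  14.65] res 0.19
collar inner 83 [477.59 -12.32   6.97] res 0.25
ring outer 376 [ 520.99 -155.11   14.61] res 1.64
ring inner 165 [ 523.22 -151.47    8.59] res 0.1Traceback (most recent call last):
  File "f.py", line 17, in <module>
    run(sys.argv[1],(float(sys.argv[2]),float(sys.argv[3])))
    ~~~^^^^^^^^^^^^^^^^^^^^^^^^^^^^^^^^^^^^^^^^^^^^^^^^^^^^^
  File "f.py", line 13, in run
    for k,hh in zip(cs,h[0]):
                       ~^^^
TypeError: 'NoneType' object is not subscriptable
```

>>> arm_command([
  [-3,10,0],
  [-3,10,0],
  [-3,10,0],
  [-3,9,0],
  [0,0,0],
  [0,0,0],
  [0,0,0],
], spin=[0,0,0,0,0,0,0])

```text
time: 7.55
tool_pos: [0.4456, -0.062, 0.4128]
tool_rot: [3.141, 0.0, 0.971]
contact_force: [-0.0, 0.4, -2.0]
opening: 0.016
grip_force: 30.0
```

```bash
python3 s.py 4 .38 .53 -.14 .03 .275 | head -1; python3 f.py 4 .479 -.013
```

```text
7.55 [ 0.44564785 -0.06198677  0.41284579] [1.79966680e+02 3.57494082e-03 5.56551841e+01] 0.015989838544478975 29.98975843191147 [-0.04356504  0.38431491 -1.99424074]
ring outer 371 [476.11 -16.31  14.65] res 1.6
ring inner 164 [478.69 -12.96   8.58] res 0.09
collar outer 60 [434.99 -77.18  59.57] res 0.09
collar outer 91 [474.65 -19.25   7.82] res 1.56
collar outer 150 [479.21 -13.01  14.2 ] res 2.11
```

View pics/scene4.png

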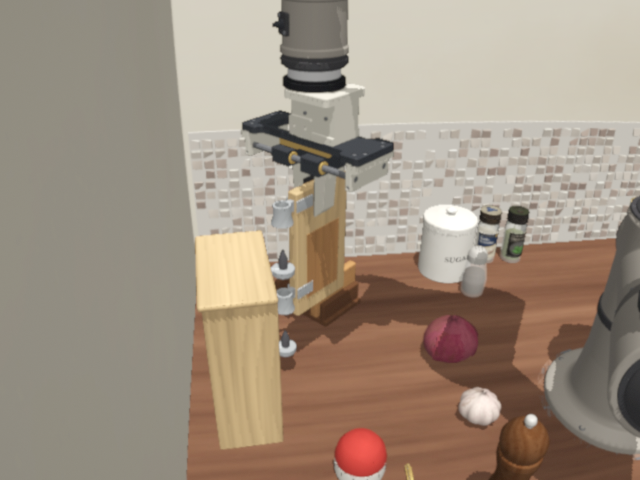

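The scene view shows both sockets standing directly over their pins ((282,212) over (283,258), (285,300) over (285,340)). Lowering.

>>> arm_command([
  [0,0,-8],
  [0,0,-8],
  [0,0,-8],
  [0,0,-8],
  [0,0,-6],
  [0,0,-5],
  [0,0,-5],
  [0,0,-5],
  [0,0,0],
  [0,0,0],
], spin=[0,0,0,0,0,0,0,0,0,0])

```text
time: 8.7
tool_pos: [0.4456, -0.0619, 0.3598]
tool_rot: [3.141, -0.0, 0.971]
contact_force: [-0.8, 0.0, -3.1]
opening: 0.0161
grip_force: 30.0
```

>>> arm_command([
  [0,0,-4],
  [0,0,-4],
  [0,0,-2],
  [0,0,-1],
  [0,0,0],
  [0,0,0],
], spin=[0,0,0,0,0,0])

```text
time: 9.3
tool_pos: [0.4456, -0.0619, 0.3488]
tool_rot: [3.141, -0.0, 0.971]
contact_force: [-0.3, -0.9, -1.6]
opening: 0.016
grip_force: 30.0
```

```bash
python3 s.py 5 .38 .53 -.14 .03 .211
```

```text
9.3 [ 0.44559217 -0.06188334  0.34881477] [ 1.79983347e+02 -4.67802732e-03  5.56502516e+01] 0.0160171421253964 29.99003380537033 [-0.27587755 -0.93648533 -1.63765475]
scene doortop [289, 224, 26, 20, 273] med [ 0.4564 -0.0401  0.2102] rect [456.7 -47.1] [47.5 23.9] 53.1 circ [455.7 -46.9] 24.6
scene ring [297, 234, 37, 15, 148] med [ 0.4362 -0.0429  0.2011] rect [440.4 -40.6] [52.4 17.2] 24.1 circ [439.8 -39.2] 26.9
scene ring [274, 241, 21, 16, 159] med [ 0.4766 -0.0147  0.2005] rect [475.5 -15.3] [30.5 23.9] 48.8 circ [476.9 -17.3] 16.7
wrist doortop [374, 119, 24, 20, 49] med [ 0.5014 -0.0048  0.2106] rect [501.6  -5.3] [0.5 7. ] 14.5 circ [501.8  -5.2] 3.5
wrist doortop [303, 253, 54, 111, 5652] med [ 0.4596 -0.0404  0.211 ] rect [458.2 -42. ] [36.4 16.6] 55.6 circ [458.6 -42.6] 19.4
wrist doortop [287, 338, 12, 23, 186] med [ 0.442  -0.0455  0.21  ] rect [442.  -45.1] [2.2 3.6] 50.6 circ [441.9 -45.2] 2.0
wrist doortop [361, 338, 12, 23, 192] med [ 0.4613 -0.0587  0.2101] rect [461.6 -58.7] [1.9 3.5] 63.8 circ [461.4 -59. ] 1.8
wrist doortop [305, 403, 49, 41, 1925] med [ 0.4356 -0.0757  0.2111] rect [435.5 -75.9] [19.4 16.1] 55.2 circ [435.5 -75.9] 12.6
wrist ring [292, 153, 76, 97, 2558] med [ 0.4754 -0.0159  0.2018] rect [475.8 -14.2] [29.3 22.5] 28.5 circ [476.4 -15.5] 15.1
wrist ring [322, 183, 21, 19, 278] med [ 0.4792 -0.0129  0.2004] rect [479.1 -13.4] [5.7 6.2] 55.3 circ [479.  -13.4] 3.2
wrist ring [286, 243, 19, 103, 478] med [ 0.4475 -0.0423  0.2021] rect [450.4 -33.7] [33.2  6.2] 54.4 circ [452.4 -35.1] 16.6
wrist ring [354, 243, 20, 103, 525] med [ 0.4635 -0.0529  0.2021] rect [469.1 -46.5] [33.4  6.5] 57.1 circ [467.3 -45.3] 16.7
```

>>> arm_command([
  [0,0,-1],
  [0,0,0],
  [0,0,0],
], spin=[0,0,0])

```text
time: 9.75
tool_pos: [0.4456, -0.0619, 0.3482]
tool_rot: [3.141, -0.0, 0.971]
contact_force: [-1.2, -0.3, 4.3]
opening: 0.0156
grip_force: 30.0
```

>>> arm_command([
  [0,0,0],
  [0,0,0],
  [0,0,0],
  [0,0,0],
  [0,0,0],
  [0,0,0],
  [0,0,0],
  [0,0,0],
  [0,0,0],
  [0,0,0],
], spin=[0,0,0,0,0,0,0,0,0,0], jaw=1)

```text
time: 10.75
tool_pos: [0.4455, -0.0619, 0.3477]
tool_rot: [3.142, 0.0, 0.971]
contact_force: [-0.4, 0.0, -0.5]
opening: 0.0899
grip_force: 0.0
```

>>> arm_command([
  [0,0,10],
  [0,0,20],
  [0,0,30],
  [0,0,30],
  [0,0,30],
  [0,0,0],
  [0,0,0],
  [0,0,0],
], spin=[0,0,0,0,0,0,0,0])

```text
time: 11.55
tool_pos: [0.4453, -0.0618, 0.467]
tool_rot: [-3.14, 0.001, 0.971]
contact_force: [0.9, 0.4, 0.3]
opening: 0.0919
grip_force: 0.0
```

```bash
python3 s.py 6 .36 .52 -.16 .03 .210
```

```text
11.55 [ 0.44526418 -0.06179454  0.46704202] [-1.79918835e+02  2.89677194e-02  5.56523980e+01] 0.09194865959088251 0.0 [0.92542629 0.38549204 0.3364899 ]
scene doortop [291, 213, 57, 30, 504] med [ 0.4415 -0.0624  0.2074] rect [438.6 -71.2] [99.5 17.8] 55.7 circ [436.6 -69.8] 50.0
scene ring [299, 239, 16, 10, 49] med [ 0.4515 -0.0359  0.1991] rect [450.5 -37.6] [28.9  3.1] 57.8 circ [451.  -37.9] 14.5
scene ring [276, 241, 21, 15, 172] med [ 0.4748 -0.0154  0.2   ] rect [474.2 -20.6] [33.2 21.4] 72.8 circ [475. -21.] 16.9
wrist doortop [317, 190, 29, 154, 4047] med [ 0.4417 -0.067   0.2084] rect [438.4 -71.8] [99.7 16. ] 55.7 circ [438.7 -72.1] 50.0
wrist ring [311, 136, 41, 53, 738] med [ 0.4736 -0.0189  0.2016] rect [474.3 -16.9] [28.2 22.4] 26.3 circ [475.1 -18.5] 14.7
wrist ring [326, 145, 12, 12, 102] med [ 0.4789 -0.0129  0.2   ] rect [478.7 -13.2] [6.2 6.1] 83.2 circ [478.8 -13.1] 3.3
wrist ring [315, 187, 3, 50, 90] med [ 0.4531 -0.0341  0.2008] rect [451.1 -37. ] [29.9  1.3] 53.8 circ [451.3 -37.2] 14.9
wrist ring [344, 186, 4, 51, 102] med [ 0.4661 -0.0464  0.2007] rect [465.8 -47. ] [30.1  1.8] 56.8 circ [465.8 -47. ] 15.1
```

View pics/scene6.png

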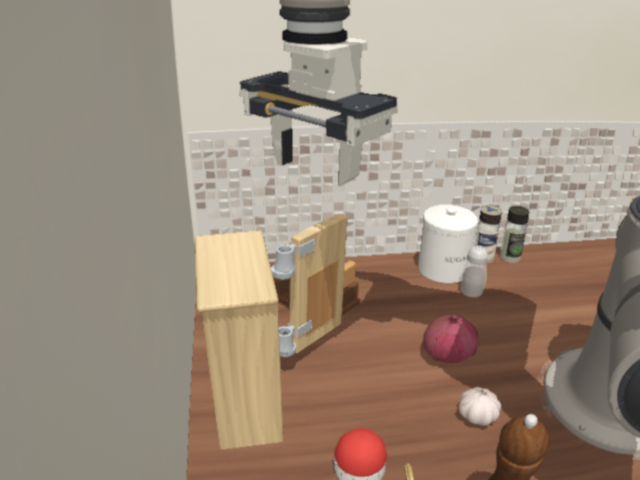

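The scene view shows the door hanging with both sockets resting on the collars ((284,270) and (285,348)), and the gripper clear above it.

```bash
python3 -c "
from cell import *
print(hand_in())"
```

```text
the job is handed in; nothing more can be done
None
```

The door hangs on the cupboard with both sockets down on their collars and the gripper clear above it; I left the cutting board in its slot and handed the job in at about 12 s, but no verdict came back.

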